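# Put the washed rice things away by kind

## Task

Put the washed things away where each kind belongs: lay the rice paddle flat in the middle of the cypress tub, lay the steel spatula flat and lengthwise in the steel tray, and gently stand both ceramic bowls and the chopstick rest, upright and side by side, in the dark wooden tray. Steel marks cypress, so never let the spatula touch the tub, and leave the soy bottle and the salt pot standing where they are.

Things in the scene. Friction and masses are not known exactly. Their poses are not given: they have to be found in the camera images.
- paddle: White plastic rice paddle, 185 mm long, lying flat with its round-ended blade along +x. Origin at mid-length on the underside; z up. Handle: a bar 22 mm wide (y), 13 mm high, from x = -92 to +15 mm. Blade: 62 mm wide, 5 mm thick, from x = 0 to +92 mm. Balances near x = +9 mm. Grip the handle across its width at about x = -5 mm. 50 to 80 g. Starts on the counter.
- spatula: Stainless steel spatula with a fan-shaped blade, 200 mm long, lying flat with the blade along +x. Origin at mid-length on the underside; z up. Handle: a bar 18 mm wide (y), 13 mm high, from x = -100 to +16 mm. Fan blade: 3 mm thick, widening from 15 mm at x = +20 to 78 mm across near its front edge at x = +100 mm. Balances near x = +5 mm. Grip the handle across its width at about x = 0. 90 to 145 g. Starts on the counter.
- wide_bowl: The wide one of two small white ceramic bowls: 62 mm across, 34 mm high, round, the outer wall upright over its upper 16 mm and drawn in below to a 36 mm foot. Origin at the centre of the foot's underside; z up. About 90 to 145 g. Starts upright on the counter; can be gripped from above across its whole width.
- tall_bowl: The tall, narrow one of two small white ceramic bowls: 52 mm across, 50 mm high, round, the outer wall upright from 12 mm up. Origin at the centre of the underside; z up. About 80 to 130 g. Starts upright on the counter; can be gripped from above across its whole width.
- rest: White ceramic chopstick rest: a little bar 54 mm long (x), 18 mm wide (y), 14 mm high at its two raised ends and 9 mm in the middle. Origin at the centre of the underside; z up. 35 g. Starts on the counter; grip it from above across its 18 mm width.
- tub: Round mixing tub of pale cypress wood with copper hoops, fixed: 250 mm across outside, 80 mm high, open on top, wall 12 mm thick, inner floor flat, about 222 mm across and 16 mm above the counter. Origin at the centre of the underside; z up.
- steel_tray: Shallow open stainless steel tray, fixed: 240 mm (x) by 126 mm (y) outside, 22 mm high with a rolled rim about 2.5 mm wider all round, walls and floor 3 mm thick (inner floor 3 mm above the counter, 234 by 120 mm). Origin at the centre of the underside; long side along x, z up.
- wood_tray: Shallow open tray of dark wood, fixed: 242 mm (x) by 126 mm (y) outside, 20 mm high, walls 6 mm thick, inner floor 230 by 114 mm and 6 mm above the counter. Origin at the centre of the underside; long side along x, z up.
- soy_bottle: Brown glass soy sauce bottle with a red cap, standing loose on the counter, 54 mm across and 130 mm high; to be left alone. Origin at the centre of the underside.
- salt_pot: Terracotta salt pot with a wooden lid and knob, standing loose on the counter, 62 mm across and 70 mm high; to be left alone. Origin at the centre of the underside.
Not all that is in view belongs to the job. Leave any blue look-alike of the spatula alone. What is shaped like the paddle but orange is not meant.

How it is judged (in metres and radians):
At the end, for the whole second after the job is handed in: Paddle flat on the tub floor, middle within 35 mm of the tub centre. Spatula flat on the steel tray floor, within 0.3 rad of lengthwise, middle within 25 mm along and 50 mm across. Both bowls and the rest upright on the wooden tray floor, none stacked. All released and at rest (horizontal distance between paddle and tub below 0.035 m and z of paddle in the frame of tub between 0.012 and 0.021 m and angle between each of paddle, wide_bowl, tall_bowl, rest's own z axis and vertical below 0.12 rad and linear speed of each of paddle, spatula, wide_bowl, tall_bowl, rest below 0.01 m/s and angular speed of each of paddle, spatula, wide_bowl, tall_bowl, rest below 0.1 rad/s and x of spatula in the frame of steel_tray between -0.025 and 0.025 m and y of spatula in the frame of steel_tray between -0.05 and 0.05 m and z of spatula in the frame of steel_tray between -0.001 and 0.008 m and angle between spatula's own z axis and vertical below 0.1 rad and angle between the x axis of spatula and the x axis of steel_tray, either way round below 0.3 rad and x of wide_bowl in the frame of wood_tray between -0.11 and 0.11 m and y of wide_bowl in the frame of wood_tray between -0.055 and 0.055 m and z of wide_bowl in the frame of wood_tray between 0.002 and 0.011 m and x of tall_bowl in the frame of wood_tray between -0.11 and 0.11 m and y of tall_bowl in the frame of wood_tray between -0.055 and 0.055 m and z of tall_bowl in the frame of wood_tray between 0.002 and 0.011 m and x of rest in the frame of wood_tray between -0.11 and 0.11 m and y of rest in the frame of wood_tray between -0.055 and 0.055 m and z of rest in the frame of wood_tray between 0.002 and 0.011 m); the robot touches nothing.
It fails at once if the steel spatula touches the cypress tub (contact force between spatula and tub above 0.5 N).
It fails at once if the soy bottle is shifted by more than 20 mm or tipped (distance of soy_bottle from where it was at the start of the episode above 0.02 m or angle between soy_bottle's own z axis and vertical above 0.3 rad).
It fails at once if the salt pot is shifted by more than 20 mm or tipped (distance of salt_pot from where it was at the start of the episode above 0.02 m or angle between salt_pot's own z axis and vertical above 0.3 rad).
It fails at once if a bowl or the chopstick rest is let fall (moves faster than 0.55 m/s out of the fingers, a drop of over 15 mm) or is rammed (over 80 N) onto the wooden tray ((linear speed of wide_bowl above 0.55 m/s and contact force between the fingers and wide_bowl below 0.05 N) or (linear speed of tall_bowl above 0.55 m/s and contact force between the fingers and tall_bowl below 0.05 N) or (linear speed of rest above 0.55 m/s and contact force between the fingers and rest below 0.05 N) or contact force between any of wide_bowl, tall_bowl, rest and wood_tray above 80 N).
It also fails if it takes over 125 s, if anything falls off the work surface, if the arm or the gripper's body presses on something with over 40 N, if the wrist force passes 120 N, or if a joint passes its speed limit or range.

## Robot

A 6-joint arm with a two-finger parallel gripper is mounted at the origin on the work surface. World frame = base frame: x ahead of the robot, y to its left, z up, the work surface at z = 0. Lengths are in m, angles in degrees, forces in N, time in s.
With the tool pointing down it reaches from about 0.375 to 0.9 m from the base axis. Payload 3.1 kg.
Tool frame: the origin (TCP) lies on the centre line of the jaws, within the pads' length; the fingertips stand 25 mm ahead of it and the grasp point (between the pads) lies 6 mm ahead of it; z points along the fingers, y is the line along which they close (so a half turn about z gives the same grasp; the last joint's range is limited). The gripper opens to 87 mm and grips with 3 to 60 N. Pads are 19 mm wide; open, the fingers measure 117 mm over their backs; the gripper's body (75 mm by 190 mm) begins 51 mm behind the grasp point.
Start: joints at [-84.196, 30.224, 82.088, -0, 67.689, -10.227], TCP at [0.173, -0.601, 0.248] pointing down, gripper open.
Joint ranges: [-176.69, 176.69], [-43.24, 126.21], [12.49, 139.97], [-82, 262], [0, 151.66], [-163.58, 163.58]. Speed limits (degrees/s): [159.86, 159.86, 180, 180, 180, 180].

## Interface

Orientations are given as a 3x3 rotation matrix whose columns are the frame's x, y, z axes.
In Python, from rig import bot, cams, models gives the robot as it stands. The module is installed in compiled form; this text tells all that it offers.
- The arm moves only by the shell command python3 -m handwheel 'ROWS' [OPENING]. ROWS is JSON, a list of rows, each a list of 6 numbers: the shift along the world's x, y, z each as a share of 1 m, from -1 to 1, then the turn, a rotation vector about the world's x, y, z each as a share of 2 rad, from -1 to 1. In form: [[dx, dy, dz, wx, wy, wz], ...]. A call has exactly 8 rows; each row is the pose to reach, as a shift and turn from the pose commanded when the call began; what a row does not reach only later rows make up. A row lasts 1/12 s, in which the tool goes at most 41.7 mm and 7.16 degrees, less where a joint would pass 70% of its speed; a pose out of reach is approached as far as the arm can. A call with a number of a shift or a turn outside -1 to 1 is refused whole. A call with a gripper value outside its range is refused whole. OPENING is the opening, from -1 (shut) to 1 (fully open), so that 0 is half open, set as the call begins (- or left out, the last holds). The fingers move at their own pace and stop on an object; the grip force is fixed at half the most. Time passes only in rows, so rows that repeat a pose let the fingers close, or fill a call up. It gives the time, the measured TCP pose, the force, the opening and the grip force at its end, in the units of the state.
- bot.read_state(): the state, without advancing time (a new reading comes with each control period).
- cams.capture(name): name is "scene" or "top" or "wrist"; returns (picture, depth): 480x640x3 uint8, blue, green, red; 480x640 float32, m along the optical axis (not along the pixel's ray), 0 where there is no reading.
- cams.calibration(name): a dict with "mtx" (3x3 intrinsics, pixels), "dist_coeffs" ([k1, k2, p1, p2, k3] as OpenCV has them; the pictures are not rectified), "R" (3x3) and "t" (3): a world point X has camera coordinates R X + t; the wrist camera has in their place "tool_from_camera" (4x4, takes a point from camera to tool coordinates, whose origin is the TCP and whose axes are the flange's). Camera axes: x right, y down, z forward; pixel columns grow to the right and rows downward; lengths in m; the calibration is good to about 2 mm. A picture is of the moment at which its call begins: read the wrist's pose just before it. calibration takes no time and is no camera call.
- bot.hand_in(): hands the job in; it is judged then, once.
Trained networks look in the newest picture that a camera, given by its name, has taken for a name from the list of things; names that differ only in an ending like _2 or _b are one class to them, and where a whole thing is asked for, a point or a joint stands for the part that bears it (a point fixed in the world has none). Each returns a list of dicts, best first, with "conf" (0 to 1); they miss things now and then, are a little off and sometimes report something else, mostly with a low value. They report only what shows in the picture. A call takes as long as a camera call. They do not tell look-alikes from the thing itself.
- models.spot_in(query, camera): "position" ([column, row] in pixels, amid what is visible of it).
- models.tip_of(query, camera): "position" ([column, row] in pixels: a listed point, or the origin of a listed thing).
The state is a dict: "time_s": time; "joint_positions": joint angles; "qvel": joint speeds; "tau": joint torques, N m; "position": TCP position; "tcp_rot": TCP orientation; "force": force on the tool from outside, world axes, zero at the start; "moment": the same for the moment, N m; "opening": opening from 0.0 (shut) to 1.0 (fully open); "grasp_force": force on a finger pad.
Only numpy, scipy, OpenCV 4.12 (cv2) and the standard library are available. Lean on these libraries where they do the work, as an engineer would, in place of code of your own. Each camera call takes 0.05 s, during which the arm holds its last target. There are 200 camera calls.

## Working session

There is one attempt and no reset: what is moved stays moved. The work goes in short steps, Python scripts to look and compute and a shell command to move; the robot and the scene stay as the last step left them, time stands still between calls to the robot, and variables do not carry over. Pictures are saved under pics/ and viewed, at most 14 in all, crops included, and the job is handed in when it is done.

```bash
mkdir -p pics; cat > h.py <<'E'
import numpy as np, cv2
from rig import bot, cams, models
def pose(cam, st=None):
    c=cams.calibration(cam)
    if 'R' in c: return c, np.array(c['R']), np.array(c['t']).ravel()
    T=np.array(c['tool_from_camera']); Rt=np.array(st['tcp_rot']).reshape(3,3); p=np.array(st['position'])
    Rw=Rt@T[:3,:3]; tw=Rt@T[:3,3]+p
    return c, Rw.T, -Rw.T@tw
def px2w(cam, px, z, st=None):
    c,R,t=pose(cam,st)
    u=cv2.undistortPoints(np.array(px,float).reshape(-1,1,2),np.array(c['mtx']),np.array(c['dist_coeffs'])).reshape(-1,2)
    d=np.c_[u,np.ones(len(u))]@R; o=-R.T@t
    s=(z-o[2])/d[:,2]
    return o+d*s[:,None]
def w2px(cam,X,st=None):
    c,R,t=pose(cam,st)
    return cv2.projectPoints(np.array(X,float).reshape(-1,1,3),cv2.Rodrigues(R)[0],t,np.array(c['mtx']),np.array(c['dist_coeffs']))[0].reshape(-1,2)
def cloud(cam,depth,st=None):
    c,R,t=pose(cam,st); v,u=np.mgrid[:480,:640]
    n=cv2.undistortPoints(np.stack([u,v],-1).reshape(-1,1,2).astype(float),np.array(c['mtx']),np.array(c['dist_coeffs'])).reshape(-1,2)
    P=np.c_[n,np.ones(len(n))]*depth.reshape(-1,1)
    return ((P-t)@R).reshape(480,640,3)
E
python3 - <<'E'
from h import *
for n in ('top','scene'):
    im,d=cams.capture(n); cv2.imwrite(f'pics/{n}0.png',im); np.save(f'{n}.npy',d)
    for q in 'paddle spatula wide_bowl tall_bowl rest tub steel_tray wood_tray soy_bottle salt_pot'.split():
        r=models.tip_of(q,n)
        print(n,q,[(np.round(x['position']).tolist(),round(x['conf'],2),np.round(px2w(n,x['position'],0)[0][:2],3).tolist()) for x in r[:4]])
E
```

```text
top paddle [([392.0, 256.0], 0.6, [0.426, -0.168]), ([452.0, 340.0], 0.38, [0.229, -0.315])]
top spatula [([185.0, 352.0], 0.89, [0.188, 0.321]), ([250.0, 250.0], 0.87, [0.435, 0.169])]
top wide_bowl [([321.0, 251.0], 0.79, [0.436, 0.001])]
top tall_bowl [([423.0, 182.0], 0.84, [0.606, -0.243]), ([332.0, 154.0], 0.52, [0.672, -0.022])]
top rest [([229.0, 186.0], 0.7, [0.59, 0.227])]
top tub [([394.0, 257.0], 0.41, [0.425, -0.175])]
top steel_tray [([333.0, 152.0], 0.69, [0.676, -0.024])]
top wood_tray [([496.0, 228.0], 0.83, [0.5, -0.422])]
top soy_bottle [([448.0, 147.0], 0.94, [0.697, -0.306]), ([188.0, 144.0], 0.32, [0.694, 0.331])]
top salt_pot [([191.0, 143.0], 0.9, [0.695, 0.325])]
scene paddle [([232.0, 179.0], 0.68, [0.232, -0.313]), ([242.0, 230.0], 0.66, [0.429, -0.179])]
scene spatula [([392.0, 272.0], 0.66, [0.448, 0.169]), ([480.0, 221.0], 0.63, [0.194, 0.309])]
scene wide_bowl [([314.0, 255.0], 0.96, [0.452, 0.005])]
scene tall_bowl [([175.0, 272.0], 0.56, [0.61, -0.234])]
scene rest [([400.0, 324.0], 0.66, [0.587, 0.223])]
scene tub [([523.0, 314.0], 0.75, [0.479, 0.429])]
scene steel_tray [([133.0, 224.0], 0.69, [0.498, -0.426]), ([256.0, 324.0], 0.65, [0.681, -0.014])]
scene wood_tray [([134.0, 224.0], 0.6, [0.497, -0.424])]
scene soy_bottle [([115.0, 289.0], 0.76, [0.7, -0.315])]
scene salt_pot [([521.0, 314.0], 0.65, [0.481, 0.427])]
```

View pics/top0.png

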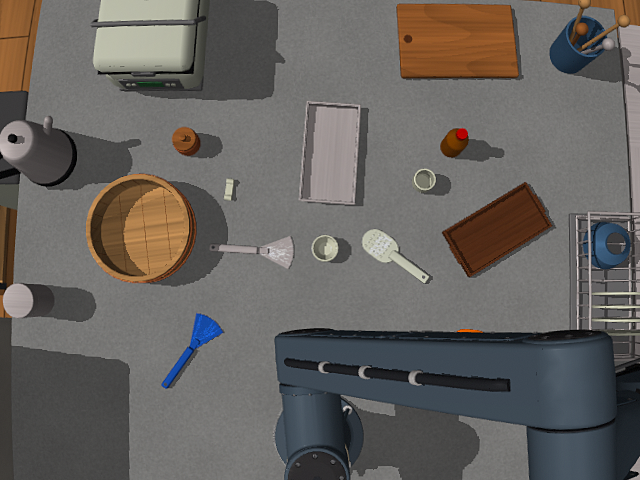

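View pics/scene0.png

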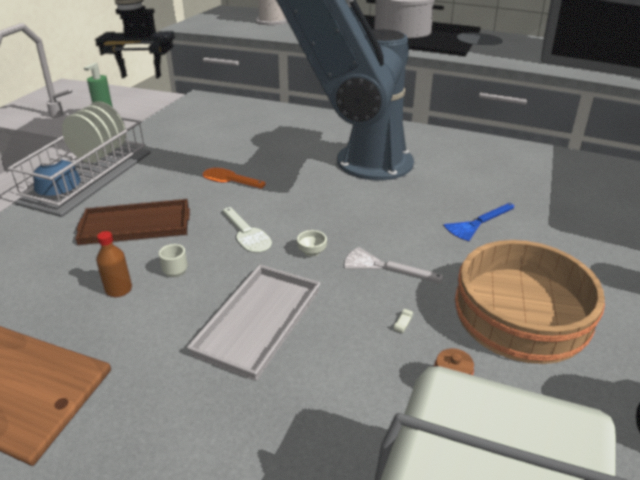

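The top picture shows:
- The white paddle at (392,256). Its look-alike is the orange paddle, mostly hidden at (468,331).
- The steel spatula at (250,250). Its look-alike is the blue one at (195,350).
- The wide bowl at (325,248), the tall bowl at (424,180) and the rest at (229,189).
- The tub at (140,228), the steel tray at (332,152) and the wooden tray at (498,230).

I choose the white paddle and the steel spatula.

```bash
python3 - <<'E'
from h import *
im=cv2.imread('pics/top0.png'); d=np.load('top.npy'); P=cloud('top',d)
hsv=cv2.cvtColor(im,cv2.COLOR_BGR2HSV)
rois={'paddle':(355,222,438,290),'spatula':(205,228,300,275),'wide':(306,230,345,268),'tall':(408,162,442,198),'rest':(220,174,240,204),'steel':(295,95,368,210),'wood':(438,178,558,280)}
zs={'paddle':.008,'spatula':.006,'wide':.034,'tall':.05,'rest':.012,'steel':.022,'wood':.02}
bg=cv2.medianBlur(im,5).astype(int)
vis=im.copy()
for n,(x0,y0,x1,y1) in rois.items():
    c=bg[y0:y1,x0:x1]; ref=np.median(np.r_[c[0],c[-1],c[:,0],c[:,-1]],axis=0)
    m=(np.abs(c-ref).max(2)>22)
    if n not in('wood',): m&=(c.min(2)>ref.min()+15)
    m=m.astype(np.uint8); k,l,s,ce=cv2.connectedComponentsWithStats(m); b=1+np.argmax(s[1:,4]); m=(l==b).astype(np.uint8)
    ct=max(cv2.findContours(m,cv2.RETR_EXTERNAL,cv2.CHAIN_APPROX_NONE,offset=(x0,y0))[0],key=len)
    cv2.drawContours(vis,[ct],-1,(0,0,255),1)
    W=px2w('top',ct,zs[n])[:,:2]
    r=cv2.minAreaRect((W*1000).astype(np.float32)); M=np.median(P[y0:y1,x0:x1][m>0],0)
    bx=cv2.boxPoints(r); e=[bx[1]-bx[0],bx[2]-bx[1]]; L=max(e,key=np.linalg.norm)
    print(n,np.round(r[0],0),np.round(r[1],0),'long axis yaw',round(np.degrees(np.arctan2(L[1],L[0])),1),'centroid',np.round(W.mean(0)*1000),'cloud',np.round(M*1000))
# tub by rim ellipse
m=(hsv[...,1]>70)&(P[...,2]>.065)&(P[...,2]<.09); m[:150]=0;m[310:]=0;m[:,:70]=0; m[:,210:]=0
Q=P[m]; print('tub',cv2.minEnclosingCircle((Q[:,:2]*1000).astype(np.float32)),len(Q),np.median(Q[:,2]))
c=vis[130:300,190:450]; cv2.imwrite('pics/crop1.png',cv2.resize(vis[90:300,200:560],None,fx=2.2,fy=2.2))
E
```

```text
paddle [ 426. -175.] [183.  62.] long axis yaw 55.4 centroid [ 428. -170.] cloud [ 440. -149.    7.]
spatula [440. 100.] [78. 68.] long axis yaw 64.6 centroid [433. 100.] cloud [433.  98.   3.]
wide [441. -21.] [51. 30.] long axis yaw 0.9 centroid [441. -21.] cloud [442. -22.  12.]
tall [ 595. -255.] [ 2. 12.] long axis yaw -0.3 centroid [ 594. -255.] cloud [ 596. -258.   25.]
rest [580. 225.] [16. 49.] long axis yaw -5.9 centroid [580. 226.] cloud [580. 226.  10.]
steel [670. -28.] [106. 239.] long axis yaw -2.8 centroid [667. -28.] cloud [668. -27.   3.]
wood [ 494. -425.] [136. 260.] long axis yaw -58.4 centroid [ 493. -424.] cloud [ 494. -425.    7.]
tub ((477.1877746582031, 425.2635498046875), 128.30569458007812) 2204 0.07847401564428633
```

View pics/crop1.png

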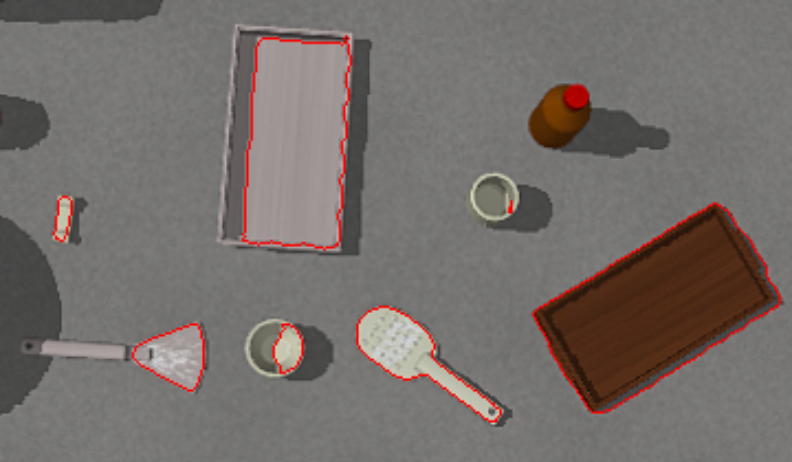

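The crop confirms the white paddle, with its blade toward +x+y, and the steel spatula, with its blade toward -y. Both bowls, the rest and both trays are clear, and the contours are usable.

```bash
python3 - <<'E'
from h import *
f=lambda L,z:np.round(px2w('top',[(200+a/2.2,90+b/2.2) for a,b in L],z)[:,:2]*1000)
print('spat end/front',f([(24,347),(206,357)],.006).tolist())
print('wide',f([(275,349)],.034),'tall',f([(494,197)],.05))
for n,L in(('steel',[(235,27),(352,35),(219,242),(341,250)]),('wood',[(717,206),(777,298),(535,313),(597,411)])):
    c=f(L,.021); print(n,c.tolist(),c.mean(0))
print('soy',f([(553,128)],.0))
s=bot.read_state(); print(np.round(s['tcp_rot'],3),s['position'],s['opening'],s['time_s'])
print(cams.calibration('wrist'))
E
```

```text
spat end/front [[438.0, 263.0], [431.0, 65.0]]
wide [[439.  -9.]] tall [[ 604. -238.]]
steel [[794.0, 42.0], [788.0, -87.0], [554.0, 54.0], [548.0, -78.0]] [671.   -17.25]
wood [[607.0, -493.0], [506.0, -561.0], [484.0, -288.0], [379.0, -356.0]] [ 494.  -424.5]
soy [[ 694. -313.]]
[[ 0.961  0.276  0.   ]
 [ 0.276 -0.961 -0.   ]
 [-0.     0.    -1.   ]] [ 0.17263875 -0.60066935  0.24757445] 0.99472902822466 1.1
{'mtx': array([[427.7421933 ,   0.        , 318.82259582],
       [  0.        , 427.7421933 , 242.55887845],
       [  0.        ,   0.        ,   1.        ]]), 'dist_coeffs': array([-0.04963059,  0.        ,  0.        ,  0.        ,  0.        ]), 'tool_from_camera': array([[ 2.80909463e-04, -9.55729726e-01, -2.94245835e-01,
         8.07256693e-02],
       [ 9.99999060e-01,  6.63473571e-04, -1.20033039e-03,
         4.41973298e-04],
       [ 1.34241577e-03, -2.94245221e-01,  9.55729014e-01,
        -1.37121153e-01],
       [ 0.00000000e+00,  0.00000000e+00,  0.00000000e+00,
         1.00000000e+00]])}
```

```bash
python3 -m handwheel '[[0.03,0.05,0,0,0,0.04],[0.06,0.1,0,0,0,0.08],[0.08,0.13,0,0,0,0.11],[0.1,0.16,0,0,0,0.14],[0.11,0.19,0,0,0,0.16],[0.124,0.21,0,0,0,0.17],[0.124,0.21,0,0,0,0.17],[0.124,0.21,0,0,0,0.17]]' 0
python3 -m handwheel '[[0.03,0.05,0,0,0,0.04],[0.06,0.1,0,0,0,0.08],[0.08,0.13,0,0,0,0.11],[0.1,0.16,0,0,0,0.14],[0.11,0.19,0,0,0,0.16],[0.124,0.21,0,0,0,0.17],[0.124,0.21,0,0,0,0.17],[0.124,0.21,0,0,0,0.17]]' 0
cat >> h.py <<'E'
def look(name,q,z,crop=None):
    s=bot.read_state(); im,d=cams.capture('wrist'); cv2.imwrite(f'pics/{name}.png',im); np.save(f'{name}.npy',d)
    R=np.array(s['tcp_rot']).reshape(3,3)
    print('tcp',np.round(s['position'],4),'yaw',round(np.degrees(np.arctan2(R[1,0],R[0,0])),1),'tilt',round(R[2,2],4),'t',round(s['time_s'],2),'op',round(s['opening'],3),'grip',round(s['grasp_force'],1))
    for r in (models.tip_of(q,'wrist') if q else [])[:3]: print(q,np.round(r['position']),round(r['conf'],2),np.round(px2w('wrist',r['position'],z,s)[0],4))
    return im,d,s
def bright(im,d,s,zc,thr=None,lo=(0,0),hi=(640,480),hmin=.003,hmax=.08):
    """largest raised blob nearest image centre -> minAreaRect in world mm"""
    P=cloud('wrist',d,s); m=((P[...,2]>hmin)&(P[...,2]<hmax)&(d>0)).astype(np.uint8)
    m[:lo[1]]=0;m[hi[1]:]=0;m[:,:lo[0]]=0;m[:,hi[0]:]=0
    m=cv2.morphologyEx(m,cv2.MORPH_OPEN,np.ones((3,3)))
    k,l,st,ce=cv2.connectedComponentsWithStats(m)
    for i in range(1,k):
        if st[i,4]<250: continue
        Q=P[l==i]; r=cv2.minAreaRect((Q[:,:2]*1000).astype(np.float32)); bx=cv2.boxPoints(r); L=max([bx[1]-bx[0],bx[2]-bx[1]],key=np.linalg.norm)
        print('blob',st[i,:5].tolist(),np.round(r[0]),np.round(r[1]),'yaw',round(np.degrees(np.arctan2(L[1],L[0])),1),'ztop',round(np.percentile(Q[:,2],95),4),'mean',np.round(Q.mean(0)*1000))
E
python3 - <<'E'
from h import *
bright(*look('w1','paddle',.006),0)
E
```

```text
time_s: 1.77
position: [0.2975, -0.389, 0.2479]
tcp_rot: [[0.812, 0.584, -0.0], [0.584, -0.812, -0.0], [-0.0, 0.0, -1.0]]
force: [0.5, -0.4, 0.8]
opening: 0.528
grasp_force: 0.0
time_s: 2.43
position: [0.4218, -0.1807, 0.2478]
tcp_rot: [[0.571, 0.821, 0.001], [0.821, -0.571, -0.001], [-0.001, 0.002, -1.0]]
force: [-0.1, -0.4, -0.1]
opening: 0.499
grasp_force: 0.0
tcp [ 0.4218 -0.1807  0.2478] yaw 55.2 tilt -1.0 t 2.43 op 0.499 grip 0.0
paddle [320. 195.] 0.89 [ 0.4273 -0.174   0.006 ]
blob [166, 0, 84, 56, 3846] [436. -13.] [44. 62.] yaw -37.6 ztop 0.0344 mean [435. -10.  16.]
blob [282, 89, 72, 204, 8765] [ 424. -173.] [183.  62.] yaw 53.8 ztop 0.0134 mean [ 438. -155.    7.]
blob [502, 107, 84, 68, 4508] [ 605. -235.] [51. 52.] yaw -39.5 ztop 0.0501 mean [ 608. -237.   30.]
blob [621, 123, 19, 55, 753] [ 679. -300.] [49. 17.] yaw 65.4 ztop 0.0249 mean [ 676. -296.   14.]
blob [404, 254, 231, 93, 6648] [ 510. -402.] [ 87. 238.] yaw -58.2 ztop 0.0202 mean [ 504. -353.   10.]
blob [594, 385, 29, 35, 559] [ 554. -526.] [47. 14.] yaw 33.4 ztop 0.02 mean [ 553. -523.   16.]
blob [233, 401, 55, 27, 1006] [ 238. -333.] [35. 59.] yaw -34.8 ztop 0.0128 mean [ 237. -335.    6.]
```

View pics/w1.png

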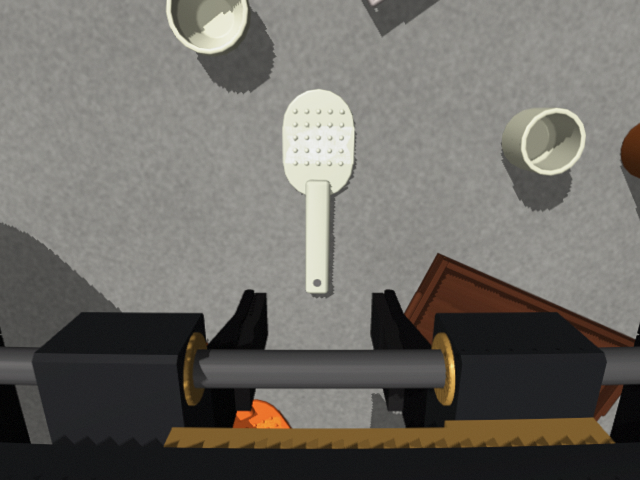

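The white paddle lies upright in view from (318,90) to (318,292). The TCP is already over its handle at the grip point, and the orange look-alike is away at (262,412). I descend and grip.

```bash
python3 -m handwheel '[[0,0,-0.03,0,0,0],[0,0,-0.06,0,0,0],[0,0,-0.1,0,0,0],[0,0,-0.13,0,0,0],[0,0,-0.16,0,0,0],[-0.001,0,-0.185,0,0,0],[-0.001,0,-0.205,0,0,0],[-0.001,0,-0.217,0,0,0]]' 0
python3 -m handwheel '[[0,0,0,0,0,0],[0,0,0,0,0,0],[0,0,0,0,0,0],[0,0,0,0,0,0],[0,0,0,0,0,0],[0,0,0,0,0,0],[0,0,0,0,0,0],[0,0,0,0,0,0]]' -1
python3 -m handwheel '[[0,0,0.02,0,0,0],[0,0,0.05,0,0,0],[0,0,0.08,0,0,0],[0,0,0.11,0,0,0],[0,0,0.14,0,0,0],[0,0,0.16,0,0,0],[0,0,0.17,0,0,0],[0,0,0.17,0,0,0]]'
python3 - <<'E'
from h import *
bright(*look('w2','paddle',.17),0,hmin=.1,hmax=.25,hi=(640,300))
E
```

```text
time_s: 3.2
position: [0.4185, -0.1828, 0.0281]
tcp_rot: [[0.577, 0.817, -0.002], [0.817, -0.577, 0.001], [-0.0, -0.002, -1.0]]
force: [0.4, 0.3, 0.5]
opening: 0.505
grasp_force: 0.0
time_s: 3.87
position: [0.4202, -0.1813, 0.0315]
tcp_rot: [[0.573, 0.819, 0.002], [0.819, -0.573, -0.002], [-0.0, 0.002, -1.0]]
force: [-2.5, -3.6, 6.0]
opening: 0.246
grasp_force: 30.0
time_s: 4.53
position: [0.4208, -0.1811, 0.2031]
tcp_rot: [[0.573, 0.819, 0.005], [0.819, -0.573, -0.003], [-0.0, 0.006, -1.0]]
force: [0.2, -0.4, -0.6]
opening: 0.249
grasp_force: 30.0
tcp [ 0.4208 -0.1811  0.2031] yaw 55.0 tilt -1.0 t 4.53 op 0.249 grip 30.0
paddle [321. 287.] 0.7 [ 0.4265 -0.1749  0.17  ]
blob [237, 53, 165, 247, 33472] [ 452. -137.] [93. 62.] yaw 54.3 ztop 0.1833 mean [ 453. -135.  177.]
```

```bash
python3 -m handwheel '[[0.003,0.025,0,0,0,0],[0.006,0.065,0,0,0,0],[0.01,0.105,0,0,0,0],[0.013,0.145,0,0,0,0],[0.016,0.185,0,0,0,0],[0.02,0.225,0,0,0,0],[0.023,0.265,0,0,0,0],[0.025,0.3,0,0,0,0]]'
python3 -m handwheel '[[0.004,0.04,0,0,0,0],[0.008,0.08,0,0,0,0],[0.012,0.12,0,0,0,0],[0.016,0.16,0,0,0,0],[0.02,0.2,0,0,0,0],[0.023,0.24,0,0,0,0],[0.025,0.275,0,0,0,0],[0.026,0.3,0,0,0,0]]'
python3 - <<'E'
from h import *
im,d,s=look('w3',None,0); P=cloud('wrist',d,s)
m=(P[...,2]>.07)&(P[...,2]<.085)&(d>0); Q=(P[m][:,:2]*1000)
from scipy.optimize import least_squares
r=least_squares(lambda p:np.clip(np.abs(np.hypot(*(Q-p).T)-119)-6,0,None),[477,425],loss='soft_l1'); print(len(Q),r.x,r.cost,Q.min(0),Q.max(0))
E
```

```text
time_s: 5.3
position: [0.4433, 0.1218, 0.199]
tcp_rot: [[0.573, 0.819, -0.004], [0.819, -0.573, 0.0], [-0.002, -0.003, -1.0]]
force: [0.3, -0.4, -0.4]
opening: 0.25
grasp_force: 30.0
time_s: 5.97
position: [0.4694, 0.4223, 0.1981]
tcp_rot: [[0.572, 0.82, -0.003], [0.82, -0.572, -0.001], [-0.002, -0.002, -1.0]]
force: [0.6, 0.3, -0.6]
opening: 0.245
grasp_force: 30.0
tcp [0.4694 0.4223 0.1981] yaw 55.1 tilt -1.0 t 5.97 op 0.245 grip 30.0
20562 [477.15586754 427.30378091] 933.9979287307193 [355.37217861 317.37597158] [603.86957915 554.96645933]
```

View pics/w3.png

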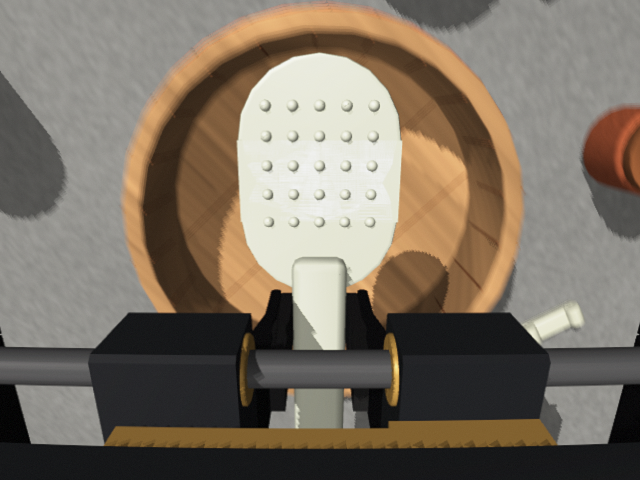

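The paddle hangs over the tub with its blade tip at (320,55), and the tub is centred near (325,200). I lower and release.

```bash
python3 -m handwheel '[[0,0.002,-0.02,0,0,0],[0,0.002,-0.05,0,0,0],[0,0.002,-0.08,0,0,0],[0,0.002,-0.11,0,0,0],[0,0.002,-0.13,0,0,0],[0,0.002,-0.142,0,0,0],[0,0.002,-0.149,0,0,0],[0,0.002,-0.152,0,0,0]]'
python3 -m handwheel '[[0,0,0,0,0,0],[0,0,0,0,0,0],[0,0,0,0,0,0],[0,0,0,0,0,0],[0,0,0,0,0,0],[0,0,0,0,0,0],[0,0,0,0,0,0],[0,0,0,0,0,0]]' 0
python3 -m handwheel '[[0,0,0.01,0,0,0],[0,0,0.03,0,0,0],[0,0,0.06,0,0,0],[0,0,0.1,0,0,0],[0,0,0.13,0,0,0],[0,0,0.15,0,0,0],[0,0,0.17,0,0,0],[0,0,0.17,0,0,0]]'
python3 - <<'E'
from h import *
bright(*look('w4','paddle',.02),0,hmin=.018,hmax=.035)
E
```

```text
time_s: 6.68
position: [0.4689, 0.4201, 0.0475]
tcp_rot: [[0.574, 0.819, -0.005], [0.819, -0.574, -0.003], [-0.006, -0.002, -1.0]]
force: [-6.0, -3.1, 15.7]
opening: 0.246
grasp_force: 30.0
time_s: 7.35
position: [0.4707, 0.4214, 0.0487]
tcp_rot: [[0.574, 0.819, 0.0], [0.819, -0.574, 0.0], [0.0, 0.0, -1.0]]
force: [0.0, -0.7, -0.3]
opening: 0.498
grasp_force: 0.0
time_s: 8.02
position: [0.4729, 0.4229, 0.2243]
tcp_rot: [[0.574, 0.819, 0.009], [0.819, -0.574, 0.006], [0.01, 0.004, -1.0]]
force: [1.2, 0.2, 1.1]
opening: 0.501
grasp_force: 0.0
tcp [0.4729 0.4229 0.2243] yaw 55.0 tilt -0.9999 t 8.02 op 0.501 grip 0.0
paddle [316. 209.] 0.97 [0.4751 0.4294 0.02  ]
paddle [530. 313.] 0.31 [0.5774 0.242  0.02  ]
blob [381, 76, 81, 235, 1849] [553. 389.] [189.  54.] yaw 62.7 ztop 0.034 mean [554. 373.  27.]
blob [177, 80, 73, 231, 1822] [412. 485.] [185.  50.] yaw 49.2 ztop 0.0341 mean [399. 481.  27.]
blob [276, 93, 80, 224, 10709] [473. 429.] [183.  62.] yaw 53.9 ztop 0.0294 mean [488. 448.  23.]
blob [567, 115, 43, 74, 862] [677. 346.] [59. 24.] yaw 48.9 ztop 0.0338 mean [674. 351.  26.]
blob [267, 321, 104, 19, 1008] [416. 341.] [11. 91.] yaw -35.1 ztop 0.0339 mean [415. 340.  27.]
```

```bash
python3 -m handwheel '[[0.015,-0.03,0,0,0,-0.05],[0.03,-0.06,0,0,0,-0.11],[0.045,-0.09,0,0,0,-0.17],[0.06,-0.12,0,0,0,-0.23],[0.075,-0.15,0,0,0,-0.29],[0.09,-0.175,0,0,0,-0.35],[0.1,-0.19,0,0,0,-0.41],[0.108,-0.195,0,0,0,-0.46]]'
python3 -m handwheel '[[0,0,0,0,0,-0.04],[0,0,0,0,0,-0.07],[0,0,0,0,0,-0.07],[0,0,0,0,0,-0.07],[0,0,0,0,0,-0.07],[0,0,0,0,0,-0.07],[0,0,0,0,0,-0.07],[0,0,0,0,0,-0.07]]'
python3 - <<'E'
from h import *
bright(*look('w5','rest',.012),0)
E
```

```text
time_s: 8.78
position: [0.5786, 0.223, 0.2164]
tcp_rot: [[1.0, 0.031, -0.004], [0.031, -1.0, -0.002], [-0.004, 0.002, -1.0]]
force: [0.3, 0.4, -0.4]
opening: 0.502
grasp_force: 0.0
time_s: 9.45
position: [0.5785, 0.2265, 0.2185]
tcp_rot: [[0.995, -0.099, -0.0], [-0.099, -0.995, -0.0], [-0.0, 0.0, -1.0]]
force: [0.0, -0.3, 0.4]
opening: 0.5
grasp_force: 0.0
tcp [0.5785 0.2265 0.2185] yaw -5.7 tilt -1.0 t 9.45 op 0.5 grip 0.0
rest [316. 210.] 0.76 [0.582  0.2281 0.012 ]
blob [522, 0, 118, 227, 4577] [620.  38.] [195.  95.] yaw 26.9 ztop 0.0238 mean [618.  38.  17.]
blob [100, 32, 107, 93, 7841] [692. 331.] [59. 59.] yaw -68.7 ztop 0.0689 mean [691. 327.  54.]
blob [307, 178, 22, 63, 1363] [581. 227.] [18. 52.] yaw -5.7 ztop 0.0141 mean [582. 227.  11.]
blob [0, 208, 239, 127, 8458] [569. 375.] [187.  46.] yaw 59.0 ztop 0.078 mean [568. 357.  49.]
blob [0, 246, 181, 101, 10999] [541. 435.] [ 99. 204.] yaw -81.3 ztop 0.0224 mean [532. 453.  19.]
blob [567, 308, 65, 39, 1767] [454. -14.] [58. 31.] yaw 45.9 ztop 0.0339 mean [452. -16.  20.]
blob [16, 385, 36, 59, 1238] [416. 516.] [57. 22.] yaw 14.3 ztop 0.0437 mean [415. 516.  27.]
```

```bash
python3 -m handwheel '[[0.003,0,-0.03,0,0,0],[0.003,0,-0.06,0,0,0],[0.003,0,-0.09,0,0,0],[0.003,0,-0.12,0,0,0],[0.003,0,-0.15,0,0,0],[0.003,0,-0.17,0,0,0],[0.003,0,-0.184,0,0,0],[0.003,0,-0.19,0,0,0]]' -0.2
python3 -m handwheel '[[0,0,0,0,0,0],[0,0,0,0,0,0],[0,0,0,0,0,0],[0,0,0,0,0,0],[0,0,0,0,0,0],[0,0,0,0,0,0],[0,0,0,0,0,0],[0,0,0,0,0,0]]' -1
python3 -m handwheel '[[0,0,0.02,0,0,0],[0,0,0.05,0,0,0],[0,0,0.08,0,0,0],[0,0,0.11,0,0,0],[0,0,0.14,0,0,0],[0,0,0.16,0,0,0],[0,0,0.17,0,0,0],[0,0,0.17,0,0,0]]'
```

```text
time_s: 10.22
position: [0.5805, 0.2261, 0.0263]
tcp_rot: [[0.995, -0.1, -0.003], [-0.1, -0.995, -0.001], [-0.003, 0.001, -1.0]]
force: [-0.9, -0.1, 0.2]
opening: 0.397
grasp_force: 0.0
time_s: 10.88
position: [0.5828, 0.2266, 0.0301]
tcp_rot: [[0.995, -0.1, 0.003], [-0.1, -0.995, 0.001], [0.003, -0.001, -1.0]]
force: [0.7, 0.1, 5.8]
opening: 0.196
grasp_force: 30.0
time_s: 11.55
position: [0.5829, 0.2266, 0.2013]
tcp_rot: [[0.995, -0.1, 0.005], [-0.1, -0.995, 0.001], [0.005, -0.002, -1.0]]
force: [-0.4, 0.1, -0.6]
opening: 0.201
grasp_force: 30.0
```

```bash
python3 -m handwheel '[[-0.003,-0.025,0,0,0,-0.02],[-0.008,-0.065,0,0,0,-0.05],[-0.014,-0.105,0,0,0,-0.08],[-0.02,-0.145,0,0,0,-0.11],[-0.025,-0.185,0,0,0,-0.14],[-0.03,-0.225,0,0,0,-0.17],[-0.036,-0.265,0,0,0,-0.2],[-0.041,-0.305,0,0,0,-0.23]]'
python3 -m handwheel '[[-0.005,-0.04,0,0,0,-0.03],[-0.01,-0.08,0,0,0,-0.06],[-0.016,-0.12,0,0,0,-0.09],[-0.022,-0.16,0,0,0,-0.12],[-0.028,-0.2,0,0,0,-0.15],[-0.034,-0.24,0,0,0,-0.18],[-0.04,-0.28,0,0,0,-0.21],[-0.043,-0.31,0,0,0,-0.23]]'
python3 -m handwheel '[[-0.002,-0.02,0,0,0,0],[-0.004,-0.03,0,0,0,0],[-0.004,-0.036,0,0,0,0],[-0.004,-0.036,0,0,0,0],[-0.004,-0.036,0,0,0,0],[-0.004,-0.036,0,0,0,0],[-0.004,-0.036,0,0,0,0],[-0.004,-0.036,0,0,0,0]]'
python3 - <<'E'
from h import *
im,d,s=look('w6',None,.012); P=cloud('wrist',d,s)
bright(im,d,s,0,hmin=.013,hmax=.03); bright(im,d,s,0,hmin=.15,hmax=.25)
c,R,t=pose('top'); im2,d2=cams.capture('top'); cv2.imwrite('pics/top1.png',im2)
E
```

```text
time_s: 12.22
position: [0.5386, -0.08, 0.1965]
tcp_rot: [[0.846, -0.534, -0.004], [-0.534, -0.846, 0.002], [-0.004, 0.001, -1.0]]
force: [1.2, -0.4, -0.6]
opening: 0.197
grasp_force: 30.0
time_s: 12.88
position: [0.4957, -0.3914, 0.1962]
tcp_rot: [[0.519, -0.855, -0.003], [-0.855, -0.519, 0.002], [-0.003, 0.001, -1.0]]
force: [0.3, -0.3, -0.4]
opening: 0.199
grasp_force: 30.0
time_s: 13.55
position: [0.494, -0.4233, 0.1987]
tcp_rot: [[0.525, -0.851, -0.0], [-0.851, -0.525, 0.0], [-0.0, -0.0, -1.0]]
force: [0.0, -0.5, 0.3]
opening: 0.196
grasp_force: 30.0
tcp [ 0.494  -0.4233  0.1987] yaw -58.4 tilt -1.0 t 13.55 op 0.196 grip 30.0
blob [222, 45, 182, 268, 7011] [ 510. -442.] [127. 204.] yaw -58.3 ztop 0.021 mean [ 528. -472.   19.]
blob [10, 177, 48, 65, 912] [ 685. -320.] [23. 53.] yaw -43.4 ztop 0.0289 mean [ 682. -325.   21.]
blob [69, 307, 52, 32, 620] [ 609. -256.] [43. 14.] yaw 9.2 ztop 0.029 mean [ 605. -259.   22.]
blob [260, 259, 118, 91, 7466] [ 499. -432.] [39. 50.] yaw -59.3 ztop 0.2149 mean [ 498. -431.  188.]
blob [0, 385, 30, 58, 982] [ 564. -388.] [ 3. 22.] yaw -57.8 ztop 0.2494 mean [ 565. -389.  247.]
blob [609, 385, 31, 58, 960] [ 430. -471.] [ 3. 21.] yaw -58.4 ztop 0.2494 mean [ 430. -472.  247.]
blob [263, 389, 31, 39, 868] [ 505. -421.] [ 5. 29.] yaw -57.4 ztop 0.2478 mean [ 504. -417.  231.]
blob [344, 389, 32, 39, 875] [ 486. -432.] [ 5. 29.] yaw -59.1 ztop 0.2479 mean [ 483. -430.  231.]
```

View pics/w6.png

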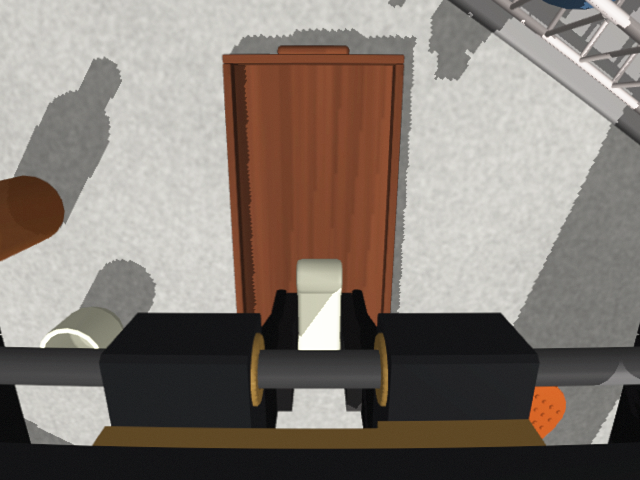

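The tray lies straight ahead, from (313,60) downward, with the rest held over its middle. The soy bottle at (20,215) and the tall bowl at (80,330) are clear. I lower and release.

```bash
python3 -m handwheel '[[0.002,0.001,-0.03,0,0,0],[0.002,0.001,-0.06,0,0,0],[0.002,0.001,-0.09,0,0,0],[0.002,0.001,-0.115,0,0,0],[0.002,0.001,-0.135,0,0,0],[0.002,0.001,-0.148,0,0,0],[0.002,0.001,-0.157,0,0,0],[0.002,0.001,-0.16,0,0,0]]'
python3 -m handwheel '[[0,0,-0.001,0,0,0],[0,0,-0.002,0,0,0],[0,0,-0.003,0,0,0],[0,0,-0.003,0,0,0],[0,0,-0.003,0,0,0],[0,0,-0.003,0,0,0],[0,0,-0.003,0,0,0],[0,0,-0.003,0,0,0]]'
python3 -m handwheel '[[0,0,0,0,0,0],[0,0,0,0,0,0],[0,0,0,0,0,0],[0,0,0,0,0,0],[0,0,0,0,0,0],[0,0,0,0,0,0],[0,0,0,0,0,0],[0,0,0,0,0,0]]' -0.2
python3 -m handwheel '[[0,0,0.01,0,0,0],[0,0,0.03,0,0,0],[0,0,0.06,0,0,0],[0,0,0.1,0,0,0],[0,0,0.13,0,0,0],[0,0,0.15,0,0,0],[0,0,0.17,0,0,0],[0,0,0.18,0,0,0]]'
python3 - <<'E'
from h import *
im,d,s=look('w7','rest',.018)
E
```

```text
time_s: 14.32
position: [0.4954, -0.4232, 0.0374]
tcp_rot: [[0.523, -0.852, -0.001], [-0.852, -0.523, 0.001], [-0.002, 0.0, -1.0]]
force: [0.6, 0.3, -0.3]
opening: 0.198
grasp_force: 30.0
time_s: 14.98
position: [0.4959, -0.424, 0.0362]
tcp_rot: [[0.523, -0.852, 0.001], [-0.852, -0.523, -0.001], [0.001, -0.0, -1.0]]
force: [-0.9, -0.0, 2.4]
opening: 0.195
grasp_force: 30.0
time_s: 15.65
position: [0.4956, -0.4236, 0.0355]
tcp_rot: [[0.523, -0.852, -0.0], [-0.852, -0.523, 0.0], [-0.0, 0.0, -1.0]]
force: [0.5, -0.4, 0.3]
opening: 0.398
grasp_force: 0.0
time_s: 16.32
position: [0.4965, -0.4246, 0.2197]
tcp_rot: [[0.523, -0.852, 0.004], [-0.852, -0.523, -0.005], [0.006, -0.001, -1.0]]
force: [0.7, 0.1, -0.2]
opening: 0.401
grasp_force: 0.0
tcp [ 0.4965 -0.4246  0.2197] yaw -58.4 tilt -1.0 t 16.32 op 0.401 grip 0.0
rest [316. 217.] 0.79 [ 0.4982 -0.4234  0.018 ]
```

```bash
python3 -m handwheel '[[-0.002,0.02,0,0,0,0.04],[-0.005,0.045,0,0,0,0.1],[-0.007,0.07,0,0,0,0.15],[-0.01,0.1,0,0,0,0.21],[-0.012,0.125,0,0,0,0.26],[-0.015,0.15,0,0,0,0.32],[-0.018,0.175,0,0,0,0.37],[-0.02,0.196,0,0,0,0.425]]'
python3 -m handwheel '[[-0.002,0.025,0,0,0,0.05],[-0.005,0.05,0,0,0,0.1],[-0.007,0.075,0,0,0,0.15],[-0.01,0.1,0,0,0,0.21],[-0.012,0.125,0,0,0,0.26],[-0.015,0.15,0,0,0,0.32],[-0.018,0.175,0,0,0,0.37],[-0.02,0.196,0,0,0,0.425]]'
python3 -m handwheel '[[-0.002,0.025,0,0,0,0.06],[-0.005,0.05,0,0,0,0.12],[-0.007,0.075,0,0,0,0.18],[-0.01,0.1,0,0,0,0.24],[-0.012,0.13,0,0,0,0.3],[-0.015,0.16,0,0,0,0.36],[-0.018,0.185,0,0,0,0.4],[-0.02,0.196,0,0,0,0.425]]'
python3 - <<'E'
from h import *
bright(*look('w8','spatula',.006),0,hmin=.0025)
E
```

```text
time_s: 17.08
position: [0.4741, -0.2251, 0.2139]
tcp_rot: [[0.986, -0.164, -0.003], [-0.164, -0.986, 0.003], [-0.004, -0.002, -1.0]]
force: [0.9, 0.3, -0.7]
opening: 0.399
grasp_force: 0.0
time_s: 17.75
position: [0.4539, -0.0297, 0.2142]
tcp_rot: [[0.774, 0.633, -0.004], [0.633, -0.774, 0.001], [-0.002, -0.003, -1.0]]
force: [0.2, 0.4, -0.3]
opening: 0.399
grasp_force: 0.0
time_s: 18.42
position: [0.4339, 0.1668, 0.2143]
tcp_rot: [[0.035, 0.999, -0.003], [0.999, -0.035, 0.001], [0.0, -0.003, -1.0]]
force: [0.3, 0.2, 0.1]
opening: 0.399
grasp_force: 0.0
tcp [0.4339 0.1668 0.2143] yaw 88.0 tilt -1.0 t 18.42 op 0.399 grip 0.0
spatula [324. 208.] 0.78 [0.4371 0.1708 0.006 ]
blob [270, 0, 200, 34, 3876] [473. 311.] [ 23. 139.] yaw -2.2 ztop 0.0783 mean [468. 307.  49.]
blob [621, 0, 19, 26, 341] [670. 313.] [ 4. 23.] yaw -50.0 ztop 0.022 mean [668. 315.  13.]
blob [0, 29, 45, 49, 996] [205. 303.] [22. 39.] yaw -44.4 ztop 0.0121 mean [208. 302.   7.]
blob [311, 82, 25, 174, 3775] [437. 199.] [140.  18.] yaw 87.4 ztop 0.0139 mean [437. 206.  12.]
blob [560, 328, 77, 16, 932] [685.  43.] [20. 82.] yaw -2.7 ztop 0.0236 mean [682.  49.  16.]
blob [300, 389, 70, 39, 2536] [441.  -8.] [50. 62.] yaw -2.5 ztop 0.0338 mean [441. -16.  18.]
```

View pics/w8.png

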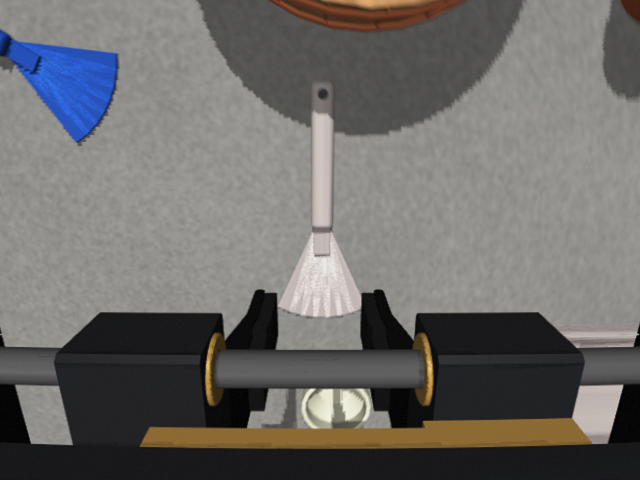

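The steel spatula's handle runs from (322,82) to (322,232) with its fan below. The blue look-alike at (60,75) stays untouched. I descend onto mid-length.

```bash
python3 -m handwheel '[[0,0.004,-0.03,0,0,0],[0,0.004,-0.06,0,0,0],[0,0.004,-0.09,0,0,0],[0,0.004,-0.12,0,0,0],[0,0.004,-0.15,0,0,0],[0,0.004,-0.17,0,0,0],[0,0.004,-0.182,0,0,0],[0,0.004,-0.186,0,0,0]]' -0.1
python3 -m handwheel '[[0,0,0,0,0,0],[0,0,0,0,0,0],[0,0,0,0,0,0],[0,0,0,0,0,0],[0,0,0,0,0,0],[0,0,0,0,0,0],[0,0,0,0,0,0],[0,0,0,0,0,0]]' -1
python3 -m handwheel '[[0,0,0.02,0,0,0],[0,0,0.05,0,0,0],[0,0,0.08,0,0,0],[0,0,0.11,0,0,0],[0,0,0.14,0,0,0],[0,0,0.16,0,0,0],[0,0,0.17,0,0,0],[0,0,0.17,0,0,0]]'
python3 - <<'E'
from h import *
bright(*look('w9','spatula',.17),0,hmin=.12,hmax=.22,hi=(640,300))
E
```

```text
time_s: 19.18
position: [0.4341, 0.167, 0.0269]
tcp_rot: [[0.044, 0.999, -0.006], [0.999, -0.044, -0.001], [-0.001, -0.006, -1.0]]
force: [-0.7, -0.2, 0.9]
opening: 0.448
grasp_force: 0.0
time_s: 19.85
position: [0.4362, 0.1683, 0.0305]
tcp_rot: [[0.041, 0.999, 0.002], [0.999, -0.041, 0.0], [0.0, 0.002, -1.0]]
force: [-0.6, -1.3, 7.0]
opening: 0.205
grasp_force: 30.0
time_s: 20.52
position: [0.4368, 0.1687, 0.202]
tcp_rot: [[0.041, 0.999, 0.006], [0.999, -0.041, 0.001], [0.001, 0.006, -1.0]]
force: [0.5, -0.8, -0.9]
opening: 0.202
grasp_force: 30.0
tcp [0.4368 0.1687 0.202 ] yaw 87.7 tilt -1.0 t 20.52 op 0.202 grip 30.0
spatula [318. 306.] 0.56 [0.4363 0.1686 0.17  ]
blob [274, 50, 90, 250, 12344] [443. 222.] [94. 35.] yaw 81.7 ztop 0.1855 mean [439. 226. 184.]
```

```bash
python3 -m handwheel '[[0.008,-0.015,0,0,0,0.03],[0.02,-0.03,0,0,0,0.08],[0.035,-0.045,0,0,0,0.13],[0.05,-0.055,0,0,0,0.18],[0.07,-0.065,0,0,0,0.23],[0.085,-0.075,0,0,0,0.28],[0.1,-0.085,0,0,0,0.33],[0.117,-0.093,0,0,0,0.38]]'
python3 -m handwheel '[[0.016,-0.012,0,0,0,0.05],[0.032,-0.025,0,0,0,0.11],[0.05,-0.04,0,0,0,0.17],[0.07,-0.055,0,0,0,0.23],[0.085,-0.07,0,0,0,0.29],[0.1,-0.08,0,0,0,0.34],[0.112,-0.09,0,0,0,0.38],[0.117,-0.093,0,0,0,0.4]]'
python3 -m handwheel '[[0,0,0,0,0,0],[0,0,0,0,0,0],[0,0,0,0,0,0],[0,0,0,0,0,0],[0,0,0,0,0,0],[0,0,0,0,0,0],[0,0,0,0,0,0],[0,0,0,0,0,0]]'
python3 - <<'E'
from h import *
im,d,s=look('w10','steel_tray',.0); bright(im,d,s,0,hmin=.012,hmax=.03)
E
```

```text
time_s: 21.28
position: [0.5517, 0.0747, 0.1972]
tcp_rot: [[-0.662, 0.749, -0.005], [0.749, 0.662, 0.0], [0.004, -0.004, -1.0]]
force: [0.4, 0.2, -1.4]
opening: 0.202
grasp_force: 30.0
time_s: 21.95
position: [0.6704, -0.0195, 0.1967]
tcp_rot: [[-0.999, 0.05, -0.002], [0.05, 0.999, -0.0], [0.002, -0.0, -1.0]]
force: [0.7, 0.1, 0.1]
opening: 0.201
grasp_force: 30.0
time_s: 22.62
position: [0.6696, -0.0175, 0.1998]
tcp_rot: [[-0.999, 0.052, 0.0], [0.052, 0.999, -0.0], [-0.0, -0.0, -1.0]]
force: [0.7, 0.5, -1.3]
opening: 0.206
grasp_force: 30.0
tcp [ 0.6696 -0.0175  0.1998] yaw 177.0 tilt -1.0 t 22.62 op 0.206 grip 30.0
blob [228, 53, 69, 260, 3425] [641. -74.] [ 46. 202.] yaw -14.7 ztop 0.0241 mean [618. -69.  22.]
blob [343, 53, 78, 260, 3628] [646.  49.] [204.  52.] yaw 10.6 ztop 0.0242 mean [624.  45.  22.]
blob [20, 120, 43, 67, 895] [ 604. -220.] [50. 21.] yaw 6.1 ztop 0.029 mean [ 603. -215.   21.]
blob [0, 129, 21, 58, 435] [ 608. -250.] [42. 16.] yaw 8.6 ztop 0.0283 mean [ 613. -252.   19.]
blob [41, 438, 54, 7, 292] [ 872. -267.] [ 4. 56.] yaw -89.9 ztop 0.0181 mean [ 872. -264.   15.]
```

View pics/w10.png

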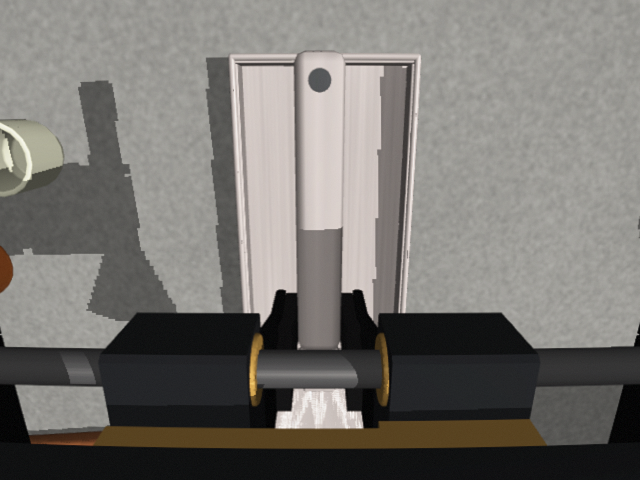

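The spatula lies aligned over the steel tray, whose near corners are at (231,55) and (420,56). I check its centre along x.

```bash
python3 - <<'E'
from h import *
s=bot.read_state(); c=px2w('wrist',[(231,55),(420,56)],.022,s)[:,:2]*1000; m=c.mean(0); v=(c[1]-c[0])/np.linalg.norm(c[1]-c[0]); n=np.array([v[1],-v[0]]); n*=np.sign(n[0])
print(c,m+n*122.5,np.degrees(np.arctan2(n[1],n[0])), np.linalg.norm(c[1]-c[0]))
E
```

```text
[[547.61671448 -71.70896   ]
 [554.82754264  57.7821622 ]] [673.5326379  -13.77436827] -3.1872746060234056 129.69173748436097
```

```bash
python3 -m handwheel '[[0.003,0.002,-0.03,0,0,0],[0.003,0.002,-0.06,0,0,0],[0.003,0.002,-0.09,0,0,0],[0.003,0.002,-0.115,0,0,0],[0.003,0.002,-0.138,0,0,0],[0.003,0.002,-0.152,0,0,0],[0.003,0.002,-0.16,0,0,0],[0.003,0.002,-0.164,0,0,0]]'
python3 -m handwheel '[[0,0,-0.001,0,0,0],[0,0,-0.002,0,0,0],[0,0,-0.002,0,0,0],[0,0,-0.002,0,0,0],[0,0,-0.002,0,0,0],[0,0,-0.002,0,0,0],[0,0,-0.002,0,0,0],[0,0,-0.002,0,0,0]]'
python3 -m handwheel '[[0,0,0,0,0,0],[0,0,0,0,0,0],[0,0,0,0,0,0],[0,0,0,0,0,0],[0,0,0,0,0,0],[0,0,0,0,0,0],[0,0,0,0,0,0],[0,0,0,0,0,0]]' -0.1
python3 -m handwheel '[[0,0,0.01,0,0,0],[0,0,0.03,0,0,0],[0,0,0.06,0,0,0],[0,0,0.1,0,0,0],[0,0,0.13,0,0,0],[0,0,0.15,0,0,0],[0,0,0.17,0,0,0],[0,0,0.18,0,0,0]]' -0.1
python3 - <<'E'
from h import *
bright(*look('w11','spatula',.009),0,hmin=.008,hmax=.03,lo=(240,60))
E
```

```text
time_s: 23.38
position: [0.6723, -0.0156, 0.0345]
tcp_rot: [[-0.999, 0.052, -0.001], [0.052, 0.999, 0.0], [0.001, 0.0, -1.0]]
force: [0.0, 0.2, -1.4]
opening: 0.204
grasp_force: 30.0
time_s: 24.05
position: [0.6727, -0.0157, 0.0338]
tcp_rot: [[-0.999, 0.052, 0.0], [0.052, 0.999, -0.0], [-0.0, -0.0, -1.0]]
force: [0.1, 0.0, -1.6]
opening: 0.205
grasp_force: 30.0
time_s: 24.72
position: [0.6726, -0.0157, 0.0336]
tcp_rot: [[-0.999, 0.052, 0.0], [0.052, 0.999, -0.0], [-0.0, -0.0, -1.0]]
force: [-0.8, -0.4, 0.4]
opening: 0.447
grasp_force: 0.0
time_s: 25.38
position: [0.6739, -0.0158, 0.2178]
tcp_rot: [[-0.999, 0.052, 0.006], [0.052, 0.999, -0.001], [-0.006, -0.001, -1.0]]
force: [1.0, 0.5, 0.0]
opening: 0.451
grasp_force: 0.0
tcp [ 0.6739 -0.0158  0.2178] yaw 177.0 tilt -1.0 t 25.38 op 0.451 grip 0.0
spatula [318. 206.] 0.71 [ 0.6688 -0.0161  0.009 ]
blob [390, 60, 23, 251, 2697] [659.  50.] [  7. 200.] yaw -2.9 ztop 0.0242 mean [650.  50.  21.]
blob [308, 80, 24, 174, 3597] [640. -14.] [ 18. 139.] yaw -3.4 ztop 0.017 mean [631. -14.  15.]
blob [240, 92, 13, 206, 1647] [659. -76.] [  7. 165.] yaw -3.4 ztop 0.0238 mean [665. -75.  20.]
blob [271, 336, 97, 14, 1283] [792. -22.] [85.  7.] yaw 86.9 ztop 0.0237 mean [791. -22.  18.]
```

```bash
python3 -m handwheel '[[-0.008,-0.025,0,0,0,-0.04],[-0.018,-0.06,0,0,0,-0.08],[-0.028,-0.095,0,0,0,-0.13],[-0.038,-0.13,0,0,0,-0.18],[-0.048,-0.16,0,0,0,-0.23],[-0.057,-0.19,0,0,0,-0.28],[-0.064,-0.21,0,0,0,-0.31],[-0.068,-0.221,0,0,0,-0.323]]' 1
python3 -m handwheel '[[0,0,0,0,0,0],[0,0,0,0,0,0],[0,0,0,0,0,0],[0,0,0,0,0,0],[0,0,0,0,0,0],[0,0,0,0,0,0],[0,0,0,0,0,0],[0,0,0,0,0,0]]'
python3 - <<'E'
from h import *
im,d,s=look('w12','tall_bowl',.05); bright(im,d,s,0,hmin=.01,hmax=.13); bright(im,d,s,0,hmin=.047,hmax=.053)
E
```

```text
time_s: 26.15
position: [0.6028, -0.2392, 0.2116]
tcp_rot: [[-0.763, 0.646, -0.003], [0.646, 0.763, 0.001], [0.003, -0.001, -1.0]]
force: [0.6, 0.4, -0.2]
opening: 0.954
grasp_force: 0.0
time_s: 26.82
position: [0.6049, -0.2361, 0.2137]
tcp_rot: [[-0.767, 0.642, 0.0], [0.642, 0.767, -0.0], [-0.0, 0.0, -1.0]]
force: [0.3, 0.3, -0.5]
opening: 0.997
grasp_force: 0.0
tcp [ 0.6049 -0.2361  0.2137] yaw 140.1 tilt -1.0 t 26.82 op 0.997 grip 0.0
tall_bowl [321. 213.] 0.62 [ 0.5974 -0.2284  0.05  ]
blob [444, 0, 196, 273, 3640] [671. -70.] [249.  50.] yaw 4.1 ztop 0.0243 mean [678. -73.  22.]
blob [524, 0, 87, 123, 3603] [632. -14.] [ 19. 110.] yaw -2.6 ztop 0.0172 mean [631. -16.  15.]
blob [0, 91, 177, 258, 6369] [ 483. -396.] [127. 200.] yaw -58.6 ztop 0.0207 mean [ 463. -363.   18.]
blob [285, 185, 71, 77, 2566] [ 605. -236.] [51. 51.] yaw 24.5 ztop 0.0506 mean [ 607. -237.   38.]
blob [51, 224, 34, 63, 1399] [ 494. -421.] [19. 54.] yaw -58.4 ztop 0.0197 mean [ 494. -419.   16.]
blob [292, 315, 63, 35, 1758] [ 683. -299.] [53. 22.] yaw 55.0 ztop 0.0622 mean [ 679. -294.   37.]
blob [290, 389, 70, 39, 1982] [ 698. -309.] [51. 33.] yaw 57.9 ztop 0.1285 mean [ 691. -304.  106.]
blob [285, 193, 71, 69, 1119] [ 605. -236.] [51. 51.] yaw -65.5 ztop 0.0509 mean [ 605. -236.   50.]
```

View pics/w12.png

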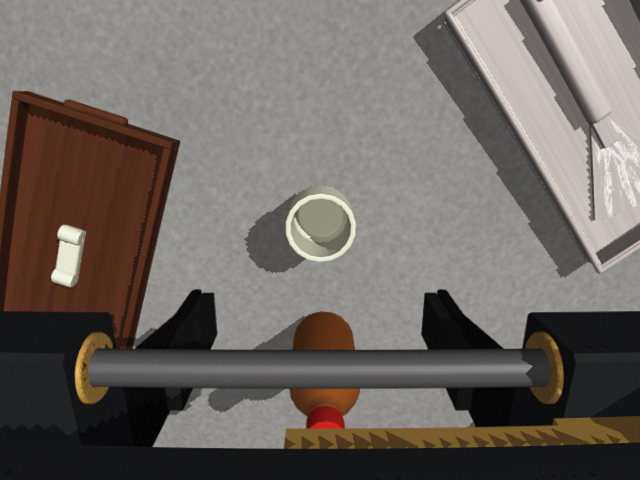

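The tall bowl is directly below at (320,225). The soy bottle is at (323,365), clear of the closing line. I descend and grip.

```bash
python3 -m handwheel '[[0,0,-0.03,0,0,0],[0,0,-0.06,0,0,0],[0,0,-0.09,0,0,0],[0,0,-0.115,0,0,0],[0,0,-0.135,0,0,0],[0,0,-0.15,0,0,0],[0,0,-0.16,0,0,0],[0,0,-0.166,0,0,0]]'
python3 -m handwheel '[[0,0,0,0,0,0],[0,0,0,0,0,0],[0,0,0,0,0,0],[0,0,0,0,0,0],[0,0,0,0,0,0],[0,0,0,0,0,0],[0,0,0,0,0,0],[0,0,0,0,0,0]]' -1
python3 -m handwheel '[[0,0,0,0,0,0],[0,0,0.02,0,0,0],[0,0,0.05,0,0,0],[0,0,0.08,0,0,0],[0,0,0.11,0,0,0],[0,0,0.14,0,0,0],[0,0,0.16,0,0,0],[0,0,0.16,0,0,0]]'
```

```text
time_s: 27.58
position: [0.6041, -0.2365, 0.0461]
tcp_rot: [[-0.766, 0.643, -0.002], [0.643, 0.766, 0.001], [0.002, -0.0, -1.0]]
force: [0.5, 0.1, 1.0]
opening: 0.999
grasp_force: 0.0
time_s: 28.25
position: [0.6051, -0.2367, 0.0483]
tcp_rot: [[-0.766, 0.643, 0.001], [0.643, 0.766, -0.0], [-0.001, 0.001, -1.0]]
force: [1.0, 2.5, 4.0]
opening: 0.587
grasp_force: 30.0
time_s: 28.92
position: [0.607, -0.2382, 0.2125]
tcp_rot: [[-0.766, 0.642, 0.008], [0.642, 0.766, -0.005], [-0.01, 0.001, -1.0]]
force: [0.3, -0.6, -1.0]
opening: 0.589
grasp_force: 30.0
```

```bash
python3 -m handwheel '[[-0.012,-0.01,0,0,0,-0.02],[-0.035,-0.03,0,0,0,-0.04],[-0.06,-0.05,0,0,0,-0.07],[-0.085,-0.072,0,0,0,-0.1],[-0.11,-0.093,0,0,0,-0.13],[-0.13,-0.11,0,0,0,-0.15],[-0.142,-0.12,0,0,0,-0.16],[-0.1465,-0.1245,0,0,0,-0.16]]'
python3 -m handwheel '[[0,0,-0.02,0,0,0],[0,0,-0.05,0,0,0],[0,0,-0.08,0,0,0],[0,0,-0.105,0,0,0],[0,0,-0.125,0,0,0],[0,0,-0.138,0,0,0],[0,0,-0.145,0,0,0],[0,0,-0.148,0,0,0]]'
python3 -m handwheel '[[0,0,-0.001,0,0,0],[0,0,-0.002,0,0,0],[0,0,-0.003,0,0,0],[0,0,-0.004,0,0,0],[0,0,-0.0045,0,0,0],[0,0,-0.005,0,0,0],[0,0,-0.005,0,0,0],[0,0,-0.005,0,0,0]]'
```

```text
time_s: 29.58
position: [0.4543, -0.3621, 0.2052]
tcp_rot: [[-0.521, 0.853, -0.004], [0.853, 0.521, 0.003], [0.005, -0.002, -1.0]]
force: [0.1, 0.2, -1.2]
opening: 0.589
grasp_force: 30.0
time_s: 30.25
position: [0.4571, -0.3598, 0.0572]
tcp_rot: [[-0.525, 0.851, -0.003], [0.851, 0.525, 0.003], [0.005, -0.001, -1.0]]
force: [0.0, 1.0, -1.2]
opening: 0.589
grasp_force: 30.0
time_s: 30.92
position: [0.4582, -0.3612, 0.0548]
tcp_rot: [[-0.525, 0.851, 0.0], [0.851, 0.525, -0.0], [-0.0, 0.0, -1.0]]
force: [0.5, 0.2, -1.6]
opening: 0.59
grasp_force: 30.0
```

```bash
python3 -m handwheel '[[0,0,-0.0005,0,0,0],[0,0,-0.0005,0,0,0],[0,0,-0.0005,0,0,0],[0,0,-0.0005,0,0,0],[0,0,-0.0005,0,0,0],[0,0,-0.0005,0,0,0],[0,0,-0.0005,0,0,0],[0,0,-0.0005,0,0,0]]' 0.5
python3 -m handwheel '[[0,0,0.01,0,0,0],[0,0,0.03,0,0,0],[0,0,0.06,0,0,0],[0,0,0.1,0,0,0],[0,0,0.13,0,0,0],[0,0,0.15,0,0,0],[0,0,0.16,0,0,0],[0,0,0.16,0,0,0]]'
python3 - <<'E'
from h import *
im,d,s=look('w13','tall_bowl',.056); bright(im,d,s,0,hmin=.052,hmax=.06); bright(im,d,s,0,hmin=.01,hmax=.04)
E
```

```text
time_s: 31.58
position: [0.4581, -0.3612, 0.054]
tcp_rot: [[-0.525, 0.851, 0.0], [0.851, 0.525, 0.0], [0.0, 0.0, -1.0]]
force: [-0.1, 0.1, -0.4]
opening: 0.751
grasp_force: 0.0
time_s: 32.25
position: [0.4591, -0.3622, 0.2172]
tcp_rot: [[-0.525, 0.851, 0.004], [0.851, 0.525, -0.005], [-0.006, 0.001, -1.0]]
force: [-0.6, -0.4, -0.1]
opening: 0.748
grasp_force: 0.0
tcp [ 0.4591 -0.3622  0.2172] yaw 121.7 tilt -1.0 t 32.25 op 0.748 grip 0.0
tall_bowl [319. 209.] 0.89 [ 0.4521 -0.3509  0.056 ]
blob [283, 190, 71, 69, 1188] [ 458. -361.] [51. 51.] yaw -60.0 ztop 0.0569 mean [ 457. -361.   55.]
blob [578, 291, 45, 21, 268] [ 677. -296.] [37.  8.] yaw 58.6 ztop 0.0593 mean [ 674. -298.   56.]
blob [69, 0, 34, 18, 379] [ 232. -321.] [25. 12.] yaw 30.8 ztop 0.0141 mean [ 232. -319.   12.]
blob [241, 141, 163, 209, 5241] [ 479. -391.] [127. 185.] yaw -58.6 ztop 0.0209 mean [ 462. -363.   19.]
blob [290, 196, 57, 52, 2322] [ 460. -365.] [39. 39.] yaw 77.5 ztop 0.0354 mean [ 461. -368.   16.]
blob [307, 262, 21, 59, 1223] [ 494. -422.] [18. 53.] yaw -58.5 ztop 0.0199 mean [ 493. -421.   16.]
blob [547, 271, 60, 41, 1219] [ 680. -303.] [51. 22.] yaw 73.4 ztop 0.0382 mean [ 674. -303.   25.]
blob [253, 389, 136, 26, 1878] [ 555. -514.] [126.  31.] yaw 31.7 ztop 0.0204 mean [ 557. -519.   18.]
blob [190, 426, 35, 22, 530] [ 487. -616.] [31. 24.] yaw 9.7 ztop 0.0293 mean [ 485. -616.   13.]
```

```bash
python3 -m handwheel '[[-0.001,0.02,0,0,0,0],[-0.003,0.05,0,0,0,0],[-0.005,0.09,0,0,0,0],[-0.007,0.13,0,0,0,0],[-0.009,0.17,0,0,0,0],[-0.011,0.21,0,0,0,0],[-0.013,0.25,0,0,0,0],[-0.015,0.29,0,0,0,0]]' 1
python3 -m handwheel '[[-0.001,0.03,0,0,0,0],[-0.002,0.05,0,0,0,0],[-0.002,0.06,0,0,0,0],[-0.002,0.062,0,0,0,0],[-0.002,0.062,0,0,0,0],[-0.002,0.062,0,0,0,0],[-0.002,0.062,0,0,0,0],[-0.002,0.062,0,0,0,0]]'
python3 - <<'E'
from h import *
im,d,s=look('w14','wide_bowl',.034); bright(im,d,s,0,hmin=.03,hmax=.038)
E
```

```text
time_s: 33.02
position: [0.4413, -0.0689, 0.2122]
tcp_rot: [[-0.525, 0.851, -0.004], [0.851, 0.525, 0.002], [0.004, -0.003, -1.0]]
force: [1.2, -0.4, -0.9]
opening: 0.998
grasp_force: 0.0
time_s: 33.68
position: [0.4414, -0.0103, 0.2139]
tcp_rot: [[-0.524, 0.852, 0.0], [0.852, 0.524, -0.0], [-0.0, -0.0, -1.0]]
force: [-0.0, 0.1, 0.6]
opening: 1.0
grasp_force: 0.0
tcp [ 0.4414 -0.0103  0.2139] yaw 121.6 tilt -1.0 t 33.68 op 1.0 grip 0.0
wide_bowl [324. 206.] 0.58 [0.4376 0.0021 0.034 ]
blob [282, 176, 81, 79, 1297] [441.  -5.] [61. 61.] yaw 49.1 ztop 0.0348 mean [440.  -5.  33.]
```

```bash
python3 -m handwheel '[[0,0.004,-0.03,0,0,0],[0,0.004,-0.06,0,0,0],[0,0.004,-0.09,0,0,0],[0,0.004,-0.12,0,0,0],[0,0.004,-0.145,0,0,0],[0,0.004,-0.16,0,0,0],[0,0.004,-0.169,0,0,0],[0,0.004,-0.173,0,0,0]]'
python3 -m handwheel '[[0,0,0,0,0,0],[0,0,0,0,0,0],[0,0,0,0,0,0],[0,0,0,0,0,0],[0,0,0,0,0,0],[0,0,0,0,0,0],[0,0,0,0,0,0],[0,0,0,0,0,0]]' -1
python3 -m handwheel '[[0,0,0,0,0,0],[0,0,0.02,0,0,0],[0,0,0.05,0,0,0],[0,0,0.08,0,0,0],[0,0,0.11,0,0,0],[0,0,0.14,0,0,0],[0,0,0.16,0,0,0],[0,0,0.16,0,0,0]]'
```

```text
time_s: 34.45
position: [0.4409, -0.0055, 0.0398]
tcp_rot: [[-0.525, 0.851, -0.002], [0.851, 0.525, 0.0], [0.001, -0.001, -1.0]]
force: [0.3, 0.1, 0.2]
opening: 0.999
grasp_force: 0.0
time_s: 35.12
position: [0.4417, -0.0053, 0.0418]
tcp_rot: [[-0.525, 0.851, 0.002], [0.851, 0.525, -0.001], [-0.001, 0.001, -1.0]]
force: [-0.0, -0.2, 7.7]
opening: 0.7
grasp_force: 30.0
time_s: 35.78
position: [0.4433, -0.0056, 0.2049]
tcp_rot: [[-0.525, 0.851, 0.009], [0.851, 0.525, -0.002], [-0.007, 0.006, -1.0]]
force: [0.9, 0.3, -0.4]
opening: 0.698
grasp_force: 30.0
```

```bash
python3 -m handwheel '[[0.003,-0.015,0,0,0,0],[0.008,-0.04,0,0,0,0],[0.014,-0.07,0,0,0,0],[0.02,-0.105,0,0,0,0],[0.027,-0.14,0,0,0,0],[0.033,-0.175,0,0,0,0],[0.04,-0.21,0,0,0,0],[0.046,-0.24,0,0,0,0]]'
python3 -m handwheel '[[0.006,-0.035,0,0,0,0],[0.013,-0.07,0,0,0,0],[0.02,-0.105,0,0,0,0],[0.027,-0.14,0,0,0,0],[0.034,-0.175,0,0,0,0],[0.04,-0.205,0,0,0,0],[0.044,-0.225,0,0,0,0],[0.045,-0.236,0,0,0,0]]'
python3 -m handwheel '[[0,0,-0.015,0,0,0],[0,0,-0.04,0,0,0],[0,0,-0.07,0,0,0],[0,0,-0.1,0,0,0],[0,0,-0.125,0,0,0],[0,0,-0.138,0,0,0],[0,0,-0.145,0,0,0],[0,0,-0.148,0,0,0]]'
python3 -m handwheel '[[0,0,-0.001,0,0,0],[0,0,-0.002,0,0,0],[0,0,-0.003,0,0,0],[0,0,-0.004,0,0,0],[0,0,-0.005,0,0,0],[0,0,-0.005,0,0,0],[0,0,-0.005,0,0,0],[0,0,-0.005,0,0,0]]'
```

```text
time_s: 36.45
position: [0.4867, -0.2472, 0.1997]
tcp_rot: [[-0.524, 0.851, -0.001], [0.851, 0.524, 0.001], [0.001, -0.001, -1.0]]
force: [0.9, 0.7, -1.3]
opening: 0.703
grasp_force: 30.0
time_s: 37.12
position: [0.5317, -0.4838, 0.1988]
tcp_rot: [[-0.524, 0.852, -0.001], [0.852, 0.524, 0.0], [0.001, -0.0, -1.0]]
force: [-0.9, 0.3, -1.3]
opening: 0.7
grasp_force: 30.0
time_s: 37.78
position: [0.5317, -0.4801, 0.0515]
tcp_rot: [[-0.526, 0.851, -0.002], [0.851, 0.526, 0.002], [0.003, -0.0, -1.0]]
force: [-0.6, 0.3, -0.2]
opening: 0.7
grasp_force: 30.0
time_s: 38.45
position: [0.5321, -0.4812, 0.0482]
tcp_rot: [[-0.525, 0.851, 0.0], [0.851, 0.525, -0.0], [-0.0, 0.0, -1.0]]
force: [0.5, -1.1, -0.1]
opening: 0.702
grasp_force: 30.0
```

```bash
python3 -m handwheel '[[0,0,-0.0005,0,0,0],[0,0,-0.0005,0,0,0],[0,0,-0.0005,0,0,0],[0,0,-0.0005,0,0,0],[0,0,-0.0005,0,0,0],[0,0,-0.0005,0,0,0],[0,0,-0.0005,0,0,0],[0,0,-0.0005,0,0,0]]' 0.65
python3 -m handwheel '[[0,0,0.01,0,0,0],[0,0,0.03,0,0,0],[0,0,0.06,0,0,0],[0,0,0.1,0,0,0],[0,0,0.13,0,0,0],[0,0,0.16,0,0,0],[0,0,0.19,0,0,0],[0,0,0.2,0,0,0]]'
python3 -m handwheel '[[-0.02,0.02,0,0,0,0],[-0.04,0.05,0,0,0,0],[-0.06,0.08,0,0,0,0],[-0.08,0.11,0,0,0,0],[-0.1,0.14,0,0,0,0],[-0.11,0.17,0,0,0,0],[-0.12,0.19,0,0,0,0],[-0.12,0.2,0,0,0,0]]'
python3 - <<'E'
from h import *
im,d,s=look('w15','wide_bowl',.04); bright(im,d,s,0,hmin=.008,hmax=.06)
im,d=cams.capture('top'); cv2.imwrite('pics/top2.png',im); im,d=cams.capture('scene'); cv2.imwrite('pics/scene2.png',im)
E
```

```text
time_s: 39.12
position: [0.5321, -0.4812, 0.0476]
tcp_rot: [[-0.525, 0.851, 0.0], [0.851, 0.525, -0.0], [-0.0, -0.0, -1.0]]
force: [0.1, -0.3, -0.2]
opening: 0.826
grasp_force: 0.0
time_s: 39.78
position: [0.5338, -0.483, 0.2545]
tcp_rot: [[-0.525, 0.851, 0.007], [0.851, 0.525, -0.008], [-0.01, 0.001, -1.0]]
force: [1.3, -0.6, 0.9]
opening: 0.825
grasp_force: 0.0
time_s: 40.45
position: [0.4094, -0.2773, 0.2471]
tcp_rot: [[-0.526, 0.851, -0.003], [0.851, 0.526, 0.004], [0.005, -0.001, -1.0]]
force: [0.3, 0.1, -0.5]
opening: 0.826
grasp_force: 0.0
tcp [ 0.4094 -0.2773  0.2471] yaw 121.7 tilt -1.0 t 40.45 op 0.826 grip 0.0
wide_bowl [318. 422.] 0.96 [ 0.5162 -0.4535  0.04  ]
blob [590, 27, 50, 110, 1369] [565. -58.] [50. 90.] yaw -47.9 ztop 0.0244 mean [562. -57.  20.]
blob [104, 33, 84, 119, 3432] [ 233. -272.] [109.  23.] yaw 84.8 ztop 0.0141 mean [ 234. -269.   12.]
blob [250, 252, 139, 98, 2913] [ 457. -355.] [127. 104.] yaw 32.7 ztop 0.0208 mean [ 445. -335.   18.]
blob [286, 286, 60, 64, 3241] [ 456. -361.] [51. 50.] yaw 51.9 ztop 0.056 mean [ 458. -363.   35.]
blob [257, 389, 9, 39, 295] [ 469. -488.] [ 6. 55.] yaw -58.9 ztop 0.0206 mean [ 468. -485.   18.]
blob [373, 389, 9, 39, 290] [ 569. -423.] [ 6. 52.] yaw -58.7 ztop 0.0207 mean [ 568. -422.   18.]
blob [291, 413, 52, 15, 597] [ 523. -466.] [39. 39.] yaw -14.1 ztop 0.0399 mean [ 518. -459.   32.]
```

View pics/top2.png

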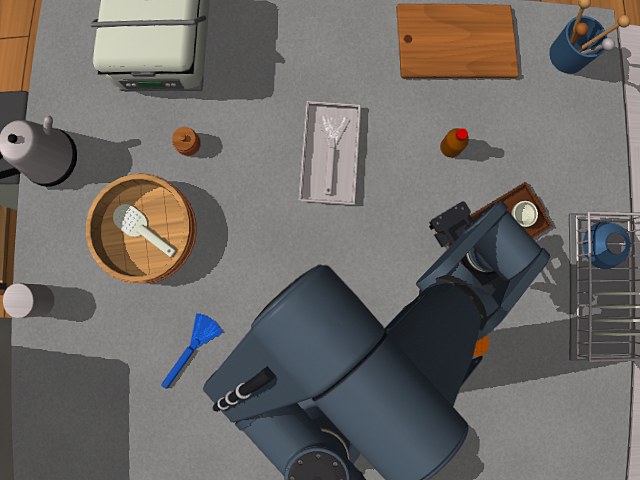

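View pics/scene2.png

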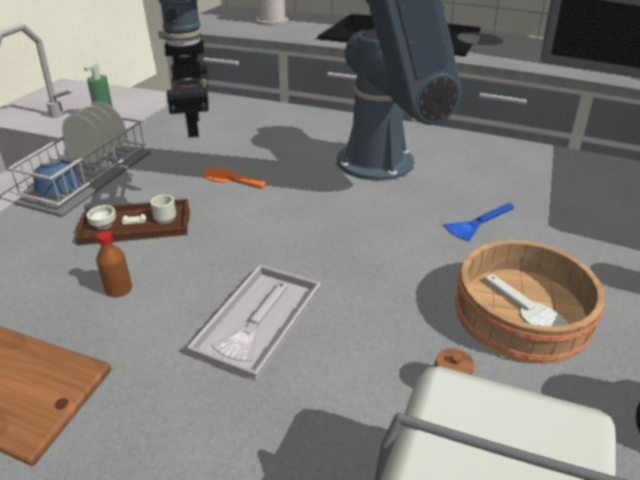

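In the scene picture the paddle lies in the tub at (520,300) and the spatula lengthwise in the steel tray at (255,325). The wide bowl, rest and tall bowl stand side by side in the wooden tray, from (100,215) to (163,208). The soy bottle and salt pot have not moved.

```bash
python3 -m handwheel '[[0,0,0,0,0,0],[0,0,0,0,0,0],[0,0,0,0,0,0],[0,0,0,0,0,0],[0,0,0,0,0,0],[0,0,0,0,0,0],[0,0,0,0,0,0],[0,0,0,0,0,0]]' >/dev/null; python3 -c "
from rig import bot; print(bot.hand_in())"
```

```text
the job is handed in; nothing more can be done
None
```

I put everything away and handed the job in at about 41 s: paddle in the tub, spatula in the steel tray, both bowls and the rest in the wooden tray; the soy bottle and salt pot were not moved, and the hand-in returned no verdict.

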